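# Carton onto the sloped labelling stand

### The arm

A 6-joint arm with a two-finger parallel gripper is mounted at the origin on the work surface. World frame = base frame: x ahead of the robot, y to its left, z up, the work surface at z = 0. Lengths are in m, angles in rad, forces in N, time in s.
With the tool pointing down it reaches from about 0.225 to 0.875 m from the base axis. Payload 3.4 kg.
Tool frame: the origin (TCP) lies at the very end of the fingers, on their centre line; the grasp point (between the pads) lies 19 mm behind it (ctrl.grip_point_offset is the z of the grasp point in the tool frame, in m); z points along the fingers, y is the direction in which the jaws open and shut (so a half turn about z gives the same grasp; the last joint's range is limited). The gripper opens to 85 mm and grips with 20 to 120 N. Pads are 22 mm wide; open, the fingers measure 114 mm over their backs; the gripper's body (76 mm by 85 mm) begins 54 mm behind the grasp point. The pads swing forward as they close: fully open they stand 13 mm farther back than shut.
Start: joints at [1.039, 0.276, 1.505, -0, 1.361, -0.121], TCP at [0.23, 0.527, 0.231] pointing down, gripper open.
Joint ranges: [-2.89, 2.89], [-0.75, 2.08], [0.22, 2.7], [-1.18, 4.32], [0.11, 2.71], [-2.7, 2.7]. Speed limits (rad/s): [2.57, 2.57, 3.14, 3.14, 3.14, 3.14].

### API

Orientations are given as a unit quaternion [x, y, z, w].
In Python, from cell import ctrl gives the robot as it stands. The module is installed in compiled form; this text tells all that it offers.
- The arm moves only by the tool arm_command, never from a script. Its argument "series" is a list of rows, each a list of 3 entries, a list of its own where there are three numbers: the opening, from 0 (shut) to 1 (fully open), then the shift along the tool's x, y, z in mm, then the turn, a rotation vector about the tool's x, y, z in rad. A call has 1 to 12 rows; each row shifts and turns the commanded pose from where the row before left it, along the tool's axes as they then stand; what a row does not reach is not made up. A row lasts 1/8 s, in which the tool goes at most 62.5 mm and 10.7 degrees, less where a joint would pass 70% of its speed; a pose out of reach is approached as far as the arm can. A call is refused whole if a number of a shift passes 62.5 or a number of a turn 0.188, either way. A call with a gripper value outside its range is refused whole. The fingers move at their own pace and stop on an object; "grip_force" is the grip in N (left out, the last holds). Time passes only in rows, so rows that do not move let the fingers close. It gives the time, the measured TCP pose, the force and the opening at its end, in the units of the state.
- ctrl.get_state(): the state, without advancing time (a new reading comes with each control period).
- ctrl.capture(name): name is "scene" or "side" or "wrist"; returns the picture (384x512x3 uint8, red, green, blue); there is no depth.
- ctrl.camera_model(name): a dict with "fovy" (degrees; the focal length in pixels is half the picture's height over the tangent of half this angle, whatever the lens; pixels are square), "cx", "cy" (the principal point, pixels), "R" (3x3) and "t" (3): a world point X has camera coordinates R X + t. Camera axes: x right, y down, z forward; pixel columns grow to the right and rows downward; lengths in m; the calibration is good to about 2 mm. A picture is of the moment at which its call begins: read the wrist's pose just before it. camera_model takes no time and is no camera call; for the wrist camera it gives the pose at the moment of the call.
- ctrl.sign_off(): hands the job in, once; it reports no verdict.
The state is a dict: "time_s": time; "joint_positions": joint angles; "dq": joint speeds; "joint_efforts": joint torques, N m; "tool_pos": TCP position; "ee_rot": TCP orientation; "ft_force": force on the tool from outside, world axes, zero at the start; "wrist_torque": the same for the moment, N m; "grip_width": finger opening in m.
Only numpy, scipy, OpenCV 4.12 (cv2) and the standard library are available. Lean on these libraries where they do the work, as an engineer would, in place of code of your own. Each camera call takes 0.05 s, during which the arm holds its last target. There are 200 camera calls.

### The job

Lay the long slim carton on the sloped labelling stand, ready for its label: taped face up, flat on the slope, one of its short ends resting squarely against the ledge at the bottom and about midway along that ledge. Set it down rather than dropping it, and leave the other two cartons where they lie.

Things in the scene. Friction and masses are not known exactly. Their poses are not given: they have to be found in the camera images.
- carton_long: the long slim closed cardboard carton to be labelled, 130 x 55 x 32 mm, about 0.16 kg, lying flat on the table, a strip of brown packing tape along its top. Origin: centre of its underside; x along the 130 mm length, y across the 55 mm width, z up through the taped face. Both short ends are alike.
- deck: fixed labelling stand's slippery aluminium plate, 180 mm long, 150 wide, rising 25 degrees from the black plastic ledge (15 mm high, 6 thick) along its lower edge, robot side; no side walls. Cartons let go slide to the ledge. Origin: on the plate at the ledge's inner foot, midway along it, 30 mm above the table (upper end 106); x up the slope, y along the ledge, z square out of the plate.
- carton_square: a flat, nearly square closed carton of the same cardboard, 95 x 90 x 32 mm, a bystander. Origin: centre of its underside; z up.
- carton_small: a short stubby closed carton of the same cardboard, 65 x 55 x 48 mm, a bystander. Origin: centre of its underside; z up.
Not all that is in view belongs to the job. There is more than one size of the part that bears deck; the job needs the larger.

How it is judged:
At the end, for the whole second after the job is handed in: The long carton is let go and still, flat on the slope (6 degrees, 6 mm), taped face up, short end within 12 mm of the ledge and 10 degrees of square to it, its middle within 20 mm of the ledge's middle; the other two cartons within 30 mm of where they began (x of carton_long in the frame of deck between 0.055 and 0.077 m and y of carton_long in the frame of deck between -0.02 and 0.02 m and z of carton_long in the frame of deck between -0.006 and 0.006 m and angle between the z axis of carton_long and the z axis of deck, either way round below 0.1 rad and angle between the x axis of carton_long and the x axis of deck, either way round below 0.18 rad and angle between carton_long's own z axis and vertical below 0.6 rad and contact force between carton_long and deck above 0.2 N and linear speed of carton_long below 0.02 m/s and contact force between carton_long and the fingers below 0.1 N and distance of each of carton_square, carton_small from where it was at the start of the episode below 0.03 m); the robot touches nothing.
It fails at once if the long carton is dropped: it falls free from more than about 3 cm (faster than 0.8 m/s while not held) (linear speed of carton_long above 0.8 m/s and contact force between carton_long and the fingers below 0.1 N).
It fails at once if one of the other two cartons is shifted by more than 30 mm (distance of any of carton_square, carton_small from where it was at the start of the episode above 0.03 m).
It also fails if it takes over 38 s, if anything falls off the work surface, if the arm or the gripper's body presses on something with over 40 N, if the wrist force passes 120 N, or if a joint passes its speed limit or range.

## Working session

There is one attempt and no reset: what is moved stays moved. The work goes in short steps, Python scripts to look and compute and a tool call to move; the robot and the scene stay as the last step left them, time stands still between calls to the robot, and variables do not carry over. Pictures are saved under pics/ and viewed, about 8 in all and at most 12, crops included, and the job is handed in when it is done.

Besides the shell and the picture viewer there is one more tool, called after "Call:" in YAML: its name, and indented under it one key for each argument. arm_command: Moves the arm, as the interface text tells. Its arguments: {"type":"object","properties":{"series":{"type":"array","items":{"type":"array"}},"grip_force":{"type":"number"}},"required":["series"]}

```bash
mkdir -p pics; python3 - <<'E'
from cell import ctrl
import cv2,numpy as np
for n in("scene","side","wrist"):
    m=ctrl.camera_model(n);im=ctrl.capture(n);cv2.imwrite(f"pics/{n}0.png",im[:,:,::-1])
    print(n,m["fovy"],m["cx"],m["cy"],"C",(-np.array(m["R"]).T@m["t"]).round(3))
a=[cv2.imread(f"pics/{n}0.png") for n in("scene","side")]
print(ctrl.get_state())
E
```

```text
scene 45.70221078924009 251.21841217774693 186.98340441547734 C [1.166 0.202 0.796]
side 56.99082443212324 260.55876962242763 197.14457902631074 C [ 0.132 -0.726  0.757]
wrist 61.761531794111335 254.23548540935641 191.36774174236595 C [0.157 0.558 0.373]
{'time_s': 0.15, 'joint_positions': array([ 1.03899742e+00,  2.76469114e-01,  1.50585791e+00, -2.31321687e-05,
        1.36072287e+00, -1.21005828e-01]), 'dq': array([ 0.00095415, -0.00225301, -0.00333321,  0.00050691,  0.00109105,
       -0.00065123]), 'joint_efforts': array([ 2.72013713e-03, -4.17143369e+01, -2.46033722e+01,  1.35878890e-04,
        7.58218492e-03,  1.19656502e-05]), 'tool_pos': array([0.22942481, 0.52679992, 0.23062117]), 'ee_rot': array([ 2.03952959e-01,  9.78980418e-01, -6.93776944e-04, -2.22910006e-04]), 'ft_force': array([ 0.06297035,  0.39207913, -0.19471316]), 'wrist_torque': array([ 0.00936655, -0.02290222,  0.04128095]), 'grip_width': 0.08526663867264254}
```

View pics/scene0.png

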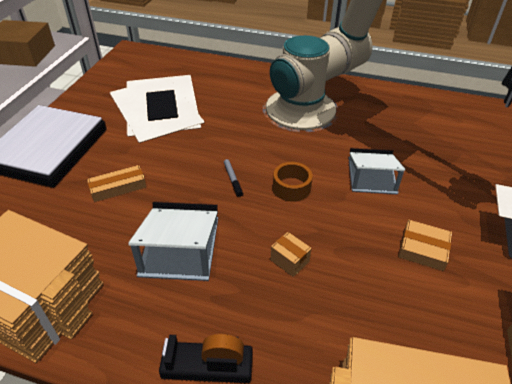

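View pics/side0.png

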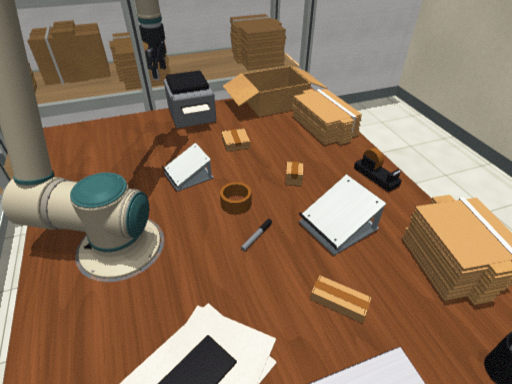

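The scene view shows the long carton at about (117,182) and the large stand at (176,240). In the side view they are at (341,298) and (342,213). Next I'll enlarge both and extract contours.

```bash
cat > h.py <<'E'
from cell import ctrl
import cv2,numpy as np
def ray(m,p):
    f=192/np.tan(np.radians(m["fovy"])/2);R=np.array(m["R"]);t=np.array(m["t"])
    d=R.T@np.array([(p[0]-m["cx"])/f,(p[1]-m["cy"])/f,1]);return -R.T@t,d/np.linalg.norm(d)
def plane(m,p,z):
    c,d=ray(m,p);return c+d*(z-c[2])/d[2]
def two(ma,pa,mb,pb):
    a,u=ray(ma,pa);b,v=ray(mb,pb)
    s=np.linalg.lstsq(np.c_[u,-v],b-a,rcond=None)[0];P,Q=a+s[0]*u,b+s[1]*v
    return (P+Q)/2,np.linalg.norm(P-Q)
def proj(m,X):
    f=192/np.tan(np.radians(m["fovy"])/2);c=np.array(m["R"])@X+m["t"];return np.array([c[0]/c[2]*f+m["cx"],c[1]/c[2]*f+m["cy"]])
E
python3 - <<'E'
import cv2,numpy as np
from h import *
s=cv2.imread("pics/scene0.png");d=cv2.imread("pics/side0.png")
def crop(im,x,y,w,h,k):return cv2.resize(im[y:y+h,x:x+w],None,fx=k,fy=k,interpolation=cv2.INTER_CUBIC)
top=np.hstack([crop(s,125,195,100,90,4),crop(d,295,170,100,90,4)])
bot=np.hstack([crop(s,80,157,80,48,5),crop(d,305,272,80,48,5)])
cv2.imwrite("pics/z1.png",np.vstack([top,bot]))
for n,im,b in(("scene",s,(80,157,80,48)),("side",d,(305,270,80,55))):
    x,y,w,h=b;hsv=cv2.cvtColor(im[y:y+h,x:x+w],cv2.COLOR_BGR2HSV)
    print(n,[hsv[i,j].tolist() for i,j in((h//2,w//2),(h//2-6,w//2),(h//2+8,w//2),(2,2))])
E
```

```text
scene [[16, 146, 229], [14, 211, 161], [15, 155, 84], [11, 197, 118]]
side [[14, 178, 172], [15, 143, 220], [17, 127, 233], [12, 174, 129]]
```

View pics/z1.png

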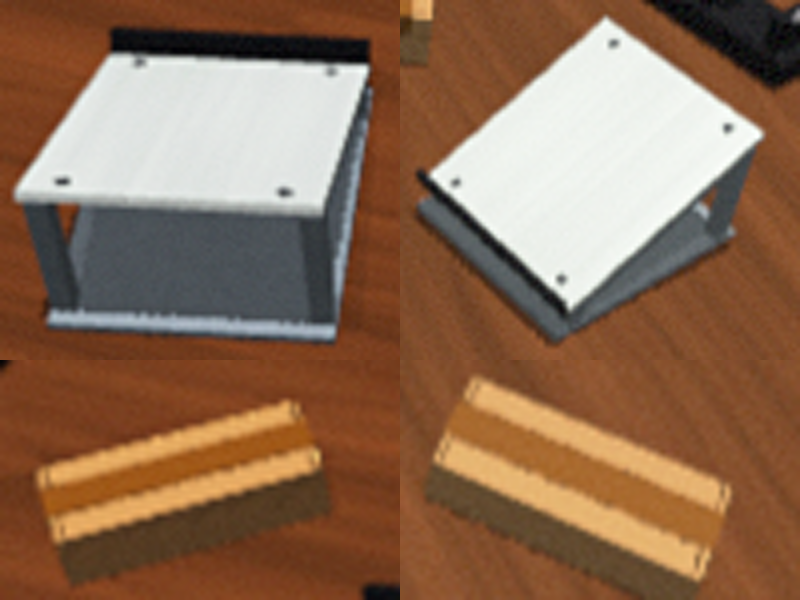

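The zoomed view gives the plate corners and the carton's top-face corners in both cameras. I'll triangulate them and compare with the given sizes.

```bash
python3 - <<'E'
from h import *
A=ctrl.camera_model("scene");B=ctrl.camera_model("side")
z=lambda o,k,x,y:(o[0]+(x+.5)/k-.5,o[1]+(y+.5)/k-.5)
S=lambda x,y:z((125,195),4,x,y); D=lambda x,y:z((295,170),4,x-400,y)
pairs={"up-":(S(15,192),D(763,134)),"up+":(S(322,212),D(606,17)),"lo-":(S(108,55),D(570,305)),"lo+":(S(370,67),D(432,176))}
P={}
for k,(a,b) in pairs.items():
    X,e=two(A,a,B,b);P[k]=X;print(k,X.round(4),"gap",round(e,4),"scene@h",plane(A,a,.106 if k[0]=='u' else .03).round(4),"side@h",plane(B,b,.106 if k[0]=='u' else .03).round(4))
n=lambda a,b:np.linalg.norm(P[a]-P[b]).round(4)
print("len",n("up-","lo-"),n("up+","lo+"),"wid",n("up-","up+"),n("lo-","lo+"))
xs={k:plane(A,a,.106 if k[0]=='u' else .03) for k,(a,b) in pairs.items()}
S2=lambda x,y:z((80,157),5,x,y-360); D2=lambda x,y:z((305,272),5,x-400,y-360)
for nm,m,pts in(("scene",A,[S2(38,470),S2(297,401),S2(322,460),S2(60,545)]),("side",B,[D2(475,378),D2(732,490),D2(703,580),D2(433,463)])):
    q=np.float32([plane(m,p,.032)[:2] for p in pts])
    (c,sz,an)=cv2.minAreaRect(q)
    print(nm,q.round(4).tolist(),"c",q.mean(0).round(4),"edges",np.linalg.norm(q-np.roll(q,-1,0),axis=1).round(4))
    for i,j in((0,1),(3,2)):print(" ang",np.degrees(np.arctan2(*(q[j]-q[i])[::-1])).round(1))
E
```

```text
up- [ 0.7    -0.1902  0.1052] gap 0.0028 scene@h [ 0.6996 -0.1888  0.106 ] side@h [ 0.7002 -0.1919  0.106 ]
up+ [ 0.6664 -0.043   0.105 ] gap 0.0009 scene@h [ 0.6668 -0.0424  0.106 ] side@h [ 0.6659 -0.0445  0.106 ]
lo- [ 0.5436 -0.2282  0.0324] gap 0.0009 scene@h [ 0.5413 -0.2293  0.03  ] side@h [ 0.5452 -0.2269  0.03  ]
lo+ [ 0.5091 -0.0831  0.0312] gap 0.0066 scene@h [ 0.5051 -0.0816  0.03  ] side@h [ 0.5113 -0.0852  0.03  ]
len 0.1767 0.1784 wid 0.1509 0.1492
scene [[0.4986000061035156, -0.4244000017642975], [0.4138999879360199, -0.32679998874664307], [0.450300008058548, -0.29440000653266907], [0.5415999889373779, -0.38600000739097595]] c [ 0.4761 -0.3579] edges [0.1292 0.0487 0.1293 0.0577]
 ang 130.9
 ang 134.9
side [[0.45660001039505005, -0.29580000042915344], [0.5403000116348267, -0.3930000066757202], [0.5020999908447266, -0.427700012922287], [0.4154999852180481, -0.3319999873638153]] c [ 0.4786 -0.3621] edges [0.1283 0.0516 0.1291 0.0547]
 ang -49.3
 ang -47.9
```

Both views agree: edges are 129 × ~54 mm, and the plate is about 178 × 150 mm rising from 31 to 105 mm. The carton centre is about (0.478, -0.361) with axis about 131.5°. The deck yaw is about 13.3° with its origin near (0.524, -0.155, 0.03). I'll travel at height first.

Call:
arm_command:
  series:
    - [1,[-29,-36,0],[0,0,0]]
    - [1,[-29,-36,0],[0,0,0]]
    - [1,[-29,-36,0],[0,0,0]]
    - [1,[-29,-36,0],[0,0,0]]
    - [1,[-29,-36,0],[0,0,0]]
    - [1,[-29,-36,0],[0,0,0]]
    - [1,[-29,-36,0],[0,0,0]]
    - [1,[-29,-36,0],[0,0,0]]
    - [1,[-29,-36,0],[0,0,0]]
    - [1,[-29,-36,0],[0,0,0]]
  grip_force: 35

```text
time_s: 1.4
tool_pos: [0.3518, 0.0799, 0.2313]
ee_rot: [0.204, 0.979, 0.0, 0.0]
ft_force: [0.8, 0.8, 0.4]
grip_width: 0.0853
```

Call:
arm_command:
  series:
    - [1,[-29,-36,0],[0,0,0]]
    - [1,[-29,-36,0],[0,0,0]]
    - [1,[-29,-36,0],[0,0,0]]
    - [1,[-29,-36,0],[0,0,0]]
    - [1,[-29,-36,0],[0,0,0]]
    - [1,[-29,-36,0],[0,0,0]]
    - [1,[-29,-36,0],[0,0,0.145]]
    - [1,[-29,-36,0],[0,0,0.145]]
    - [1,[-29,-36,0],[0,0,0.145]]
    - [1,[0,0,0],[0,0,0]]
    - [1,[0,0,0],[0,0,0]]

```text
time_s: 2.78
tool_pos: [0.4414, -0.3223, 0.2307]
ee_rot: [0.41, 0.912, 0.001, -0.001]
ft_force: [0.9, 0.7, 0.1]
grip_width: 0.0851
```

```bash
cat >> h.py <<'E'
from scipy.spatial.transform import Rotation as Ro
def tgt(pos,az,tilt=0,yaw=0):
    "tool x at azimuth az (deg), tool down; then tilt (deg) turns tool z outward along yaw"
    a=np.radians(az);R=np.array([[np.cos(a),np.sin(a),0],[np.sin(a),-np.cos(a),0],[0,0,-1]]).astype(float)
    y=np.radians(yaw);T=Ro.from_rotvec(-np.radians(tilt)*np.array([-np.sin(y),np.cos(y),0]))
    return np.array(pos),T*Ro.from_matrix(R)
def delta(pos,R):
    s=ctrl.get_state();R0=Ro.from_quat(s["ee_rot"])
    print("now",s["time_s"],s["tool_pos"].round(4),"x az",np.degrees(np.arctan2(*R0.apply([1,0,0])[1::-1])).round(1),"z",R0.apply([0,0,1]).round(3),"q",s["joint_positions"].round(2),"f",s["ft_force"].round(1),"w",s["grip_width"].round(4))
    print("shift mm (tool axes now)",(1e3*R0.inv().apply(pos-s["tool_pos"])).round(1),"turn",(R0.inv()*R).as_rotvec().round(3))
E
python3 - <<'E'
from h import *
delta(*tgt([.478,-.361,.23],131.5))
m=ctrl.camera_model("wrist");im=ctrl.capture("wrist")[:,:,::-1];cv2.imwrite("pics/w1.png",im)
np.savez("pics/w1.npz",**m)
E
```

```text
Traceback (most recent call last):
  File "h.py", line 22, in delta
    print("now",s["time_s"],s["tool_pos"].round(4),"x az",np.degrees(np.arctan2(*R0.apply([1,0,0])[1::-1])).round(1),"z",R0.apply([0,0,1]).round(3),"q",s["joint_positions"].round(2),"f",s["ft_force"].round(1),"w",s["grip_width"].round(4))
                                                                                                                                                                                                                     ^^^^^^^^^^^^^^^^^^^^^
AttributeError: 'float' object has no attribute 'round'
```

```bash
sed -i 's/,"w",s\["grip_width"\].round(4)/,"w",s["grip_width"]/' h.py
python3 - <<'E'
from h import *
delta(*tgt([.478,-.361,.23],131.5))
m=ctrl.camera_model("wrist");im=ctrl.capture("wrist")[:,:,::-1];cv2.imwrite("pics/w1.png",im)
hsv=cv2.cvtColor(np.ascontiguousarray(im),cv2.COLOR_BGR2HSV)
print([proj(m,[.478,-.361,.032]).round()])
mk=cv2.inRange(hsv,(8,60,155),(25,255,255))
cs,_=cv2.findContours(cv2.morphologyEx(mk,cv2.MORPH_CLOSE,np.ones((5,5))),cv2.RETR_EXTERNAL,cv2.CHAIN_APPROX_NONE)
for c in sorted(cs,key=cv2.contourArea)[-3:]:
    q=np.float32([plane(m,p,.032)[:2] for p in c[:,0]]);(cc,sz,an)=cv2.minAreaRect(q)
    print(cv2.contourArea(c),"px",cv2.boundingRect(c),"c",np.round(cc,4),"size",np.round(sz,4),"ang",round(an,1))
E
```

```text
now 2.775 [ 0.4414 -0.3223  0.2307] x az 131.5 z [-0.001  0.002 -1.   ] q [-0.76  0.23  1.56  0.    1.34 -1.48] f [0.9 0.7 0.1] w 0.08507370579079244
shift mm (tool axes now) [-53.2   1.7   0.6] turn [ 0.    -0.002  0.001]
[array([256., 209.])]
22.0 px (488, 286, 11, 11) c [ 0.7714 -0.2466] size [0.0042 0.0205] ang 88.8
32.0 px (276, 154, 7, 9) c [ 0.4572 -0.3003] size [0.0065 0.009 ] ang 43.1
1912.5 px (234, 207, 47, 54) c [ 0.4993 -0.384 ] size [0.0538 0.0682] ang 41.2
```

View pics/w1.png

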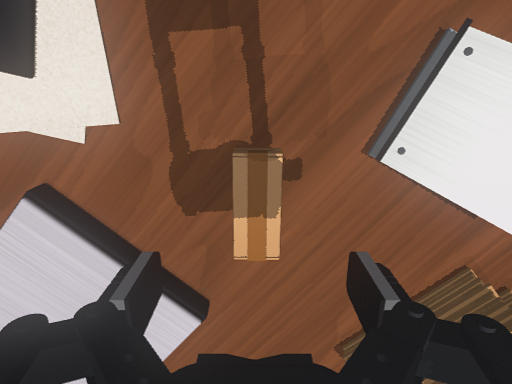

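The wrist view shows the carton at columns 234–282, rows 149–260, half in shadow. The ledge's near inner corner is at about (382,161), with the plate edge running up to about (467,27). I'll cast rays from these pixels.

```bash
python3 - <<'E'
from h import *
m=ctrl.camera_model("wrist")
q=np.float32([plane(m,p,.032)[:2] for p in((233.5,149),(283,149),(281.5,260),(233.5,260))])
print(q.round(4).tolist(),q.mean(0),np.linalg.norm(q-np.roll(q,-1,0),axis=1).round(4))
a=(q[0]+q[1]-q[2]-q[3]);az=np.degrees(np.arctan2(a[1],a[0]));print("az",az)
for p in((382,161),(467,27)):print(plane(m,p,.03).round(4))
for p in((.524-.0745*-.23,-.155-.0745*.973,.03),(.524-.0745*.23,-.155+.0745*.973,.03)):print(proj(m,np.array(p)).round(1))
g=plane
delta(*tgt([*q.mean(0),.006],az))
E
```

```text
[[0.4140999913215637, -0.32510000467300415], [0.4537999927997589, -0.2897999882698059], [0.5446000099182129, -0.38929998874664307], [0.5013999938964844, -0.4275999963283539]] [ 0.4785019  -0.35795978] [0.0531 0.1347 0.0578 0.1347]
az 131.4149
[ 0.5442 -0.2279  0.03  ]
[ 0.5058 -0.0854  0.03  ]
[380.4 158.9]
[470.1  25.3]
now 2.825 [ 0.4415 -0.3218  0.231 ] x az 131.6 z [-0.001  0.001 -1.   ] q [-0.76  0.23  1.56  0.    1.34 -1.48] f [ 0.4  0.4 -0.1] w 0.08540225165942307
shift mm (tool axes now) [-51.9   3.6 224.9] turn [ 0.    -0.001  0.003]
```

Call:
arm_command:
  series:
    - [1,[-26,1.5,0],[0,0,0]]
    - [1,[-26,1.5,20],[0,0,0]]
    - [1,[0,0,45],[0,0,0]]
    - [1,[0,0,45],[0,0,0]]
    - [1,[0,0,45],[0,0,0]]
    - [1,[0,0,30],[0,0,0]]
    - [1,[0,0,20],[0,0,0]]
    - [1,[0,0,20],[0,0,0]]
    - [1,[0,0,0],[0,0,0]]

```text
time_s: 3.95
tool_pos: [0.4778, -0.3575, 0.0052]
ee_rot: [0.41, 0.912, 0.001, -0.002]
ft_force: [-0.2, 0.3, 0.3]
grip_width: 0.0857
```

Call:
arm_command:
  series:
    - [0.7,[0,0,0],[0,0,0]]
    - [0,[0,0,0],[0,0,0]]
    - [0,[0,0,0],[0,0,0]]
    - [0,[0,0,0],[0,0,0]]
    - [0,[0,0,0],[0,0,0]]
    - [0,[0,0,0],[0,0,0]]
    - [0,[0,0,0],[0,0,0]]
    - [0,[0,0,0],[0,0,0]]

```text
time_s: 4.95
tool_pos: [0.4794, -0.3602, 0.0077]
ee_rot: [0.41, 0.912, -0.0, 0.001]
ft_force: [0.3, 1.1, 6.6]
grip_width: 0.0544
```

It gripped at 54.4 mm with light table contact. Lifting now.

Call:
arm_command:
  series:
    - [0,[0,0,-10],[0,0,0]]
    - [0,[0,0,-25],[0,0,0]]
    - [0,[0,0,-40],[0,0,0]]
    - [0,[0,0,-40],[0,0,0]]
    - [0,[0,0,-40],[0,0,0]]
    - [0,[0,0,-40],[0,0,0]]
    - [0,[0,0,-20],[0,0,0]]
    - [0,[0,0,0],[0,0,0]]

```text
time_s: 5.95
tool_pos: [0.479, -0.3604, 0.2233]
ee_rot: [0.41, 0.912, -0.001, 0.002]
ft_force: [0.3, 0.5, -1.2]
grip_width: 0.0541
```

```bash
python3 - <<'E'
from h import *
yaw=13.7;y=np.radians(yaw);t=np.radians(25)
ux=np.array([np.cos(y)*np.cos(t),np.sin(y)*np.cos(t),np.sin(t)]);uz=np.array([-np.sin(t)*np.cos(y),-np.sin(t)*np.sin(y),np.cos(t)])
O=np.array([.5245,-.1555,.03])
for h in(.1,.012): delta(*tgt(O+ux*.072+uz*h,yaw+180,25,yaw))
im=ctrl.capture("scene")[:,:,::-1];im2=ctrl.capture("side")[:,:,::-1]
cv2.imwrite("pics/g1.png",np.vstack([cv2.resize(im[100:300,0:260],(520,400)),cv2.resize(im2[150:350,190:450],(520,400))])[:,:][:800])
cv2.imwrite("pics/g1.png",np.hstack([cv2.resize(im[100:300,30:230],(400,400)),cv2.resize(im2[150:350,220:420],(400,400))]))
E
```

```text
now 5.95 [ 0.479  -0.3604  0.2233] x az 131.5 z [ 0.003 -0.003 -1.   ] q [-0.76  0.31  1.47  0.    1.35 -1.49] f [ 0.3  0.5 -1.2] w 0.054145216916809805
shift mm (tool axes now) [112.8 190.2  71.9] turn [-0.238 -0.389 -1.067]
now 5.95 [ 0.479  -0.3604  0.2233] x az 131.5 z [ 0.003 -0.003 -1.   ] q [-0.76  0.31  1.47  0.    1.35 -1.49] f [ 0.3  0.5 -1.2] w 0.054145216916809805
shift mm (tool axes now) [ 95.8 223.  151.7] turn [-0.238 -0.389 -1.067]
```

View pics/g1.png

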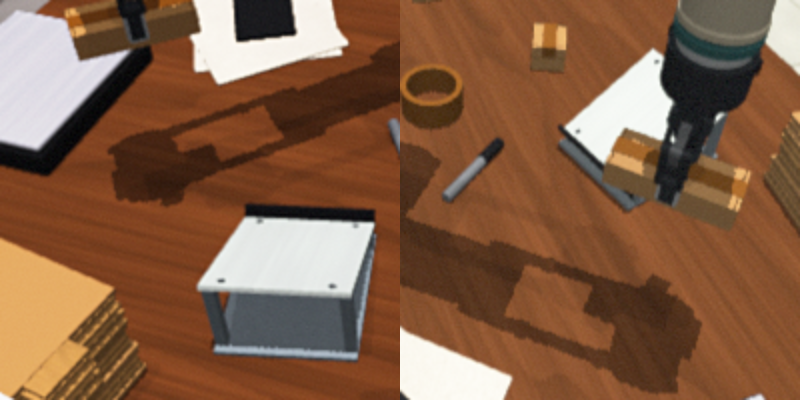

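The carton is held level and centred on the fingers: scene crop (133,20), side crop (680,175). I'll carry it over the stand, then yaw and tilt.

Call:
arm_command:
  series:
    - [0,[15,26,0],[0,0,0]]
    - [0,[24,40,0],[0,0,0]]
    - [0,[24,40,0],[0,0,0]]
    - [0,[24,40,0],[0,0,0]]
    - [0,[16,26,0],[0,0,0]]
    - [0,[10,18,0],[0,0,-0.09]]
    - [0,[0,0,0],[0,0,-0.18]]
    - [0,[0,0,0],[0,0,-0.18]]
    - [0,[0,0,0],[0,0,-0.18]]
    - [0,[0,0,0],[0,0,-0.18]]
    - [0,[0,0,0],[0,0,-0.18]]
    - [0,[0,0,0],[0,0,-0.095]]

```text
time_s: 7.55
tool_pos: [0.5448, -0.1488, 0.2192]
ee_rot: [-0.121, 0.993, 0.001, -0.002]
ft_force: [0.0, 0.5, -0.8]
grip_width: 0.0544
```

Call:
arm_command:
  series:
    - [0,[0,0,0],[0,-0.08,0]]
    - [0,[0,0,0],[0,-0.14,0]]
    - [0,[0,0,0],[0,-0.14,0]]
    - [0,[0,0,0],[0,-0.076,0]]
    - [0,[0,0,0],[0,0,0]]
    - [0,[0,0,0],[0,0,0]]

```text
time_s: 8.3
tool_pos: [0.5459, -0.1493, 0.2207]
ee_rot: [-0.116, 0.97, 0.026, 0.214]
ft_force: [-0.1, -0.8, -1.3]
grip_width: 0.0543
```

```bash
cat > d.py <<'E'
from h import *
yaw=13.7;y=np.radians(yaw);t=np.radians(25)
ux=np.array([np.cos(y)*np.cos(t),np.sin(y)*np.cos(t),np.sin(t)]);uz=np.array([-np.sin(t)*np.cos(y),-np.sin(t)*np.sin(y),np.cos(t)]);uy=np.cross(uz,ux)
O=np.array([.5245,-.1555,.03])
E
python3 - <<'E'
from d import *
delta(*tgt(O+ux*.073+uz*.06,yaw+180,25,yaw))
p=ctrl.get_state()["tool_pos"]-O;print("deck frame TCP",p@ux,p@uy,p@uz)
im=ctrl.capture("scene")[:,:,::-1];im2=ctrl.capture("side")[:,:,::-1]
cv2.imwrite("pics/g2.png",np.hstack([cv2.resize(im[120:290,80:250],(400,400)),cv2.resize(im2[100:270,265:435],(400,400))]))
E
```

```text
now 8.3 [ 0.5459 -0.1493  0.2207] x az -166.3 z [ 0.409  0.1   -0.907] q [-0.6   0.1   1.85  0.4   0.93 -2.61] f [-0.1 -0.8 -1.3] w 0.05428976397238036
shift mm (tool axes now) [ 27.6  -1.  103.5] turn [ 0.001 -0.002 -0.   ]
deck frame TCP 0.10080791542211555 0.0009078505281601581 0.16345908198473386
```

View pics/g2.png

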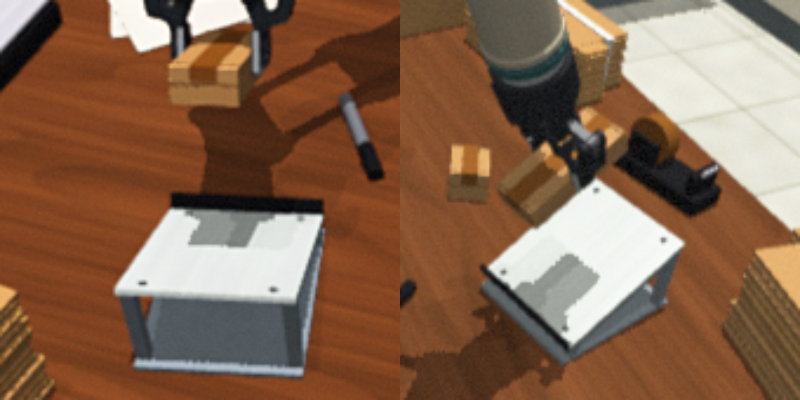

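The carton is tilted parallel to the plate and above it, with its shadow centred on the plate. Going down in stages while watching q6 (-2.61).

Call:
arm_command:
  series:
    - [0,[9,0,15],[0,0,0]]
    - [0,[9,-1,25],[0,0,0]]
    - [0,[9,0,25],[0,0,0]]
    - [0,[0,0,25],[0,0,0]]
    - [0,[0,0,15],[0,0,0]]
    - [0,[0,0,8],[0,0,0]]
    - [0,[0,0,0],[0,0,0]]

```text
time_s: 9.28
tool_pos: [0.5715, -0.1417, 0.1102]
ee_rot: [-0.114, 0.971, 0.024, 0.211]
ft_force: [-0.3, 1.2, -0.8]
grip_width: 0.0541
```

```bash
python3 - <<'E'
from d import *
delta(*tgt(O+ux*.073+uz*.008,yaw+180,25,yaw))
p=ctrl.get_state()["tool_pos"]-O;print("deck frame TCP",p@ux,p@uy,p@uz)
im=ctrl.capture("scene")[:,:,::-1];im2=ctrl.capture("side")[:,:,::-1]
cv2.imwrite("pics/g3.png",np.hstack([cv2.resize(im[170:280,115:225],(400,400),interpolation=2),cv2.resize(im2[150:260,285:395],(400,400),interpolation=2)]))
E
```

```text
now 9.275 [ 0.5715 -0.1417  0.1102] x az -166.5 z [ 0.403  0.094 -0.91 ] q [-0.54  0.25  1.97  0.49  0.66 -2.7 ] f [-0.3  1.2 -0.8] w 0.05409114314830994
shift mm (tool axes now) [ 4.9 -2.2 44.1] turn [-0.004 -0.009 -0.003]
deck frame TCP 0.07829904495625163 0.002310878593049985 0.05200489711803053
```

View pics/g3.png

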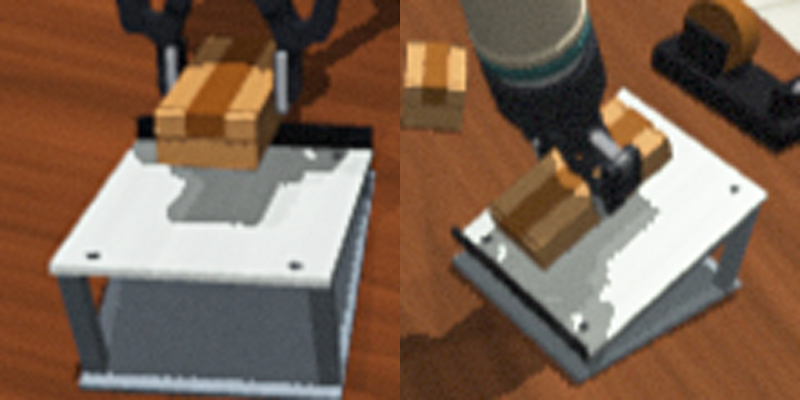

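The carton is over the lower plate (scene crop (215,115)), but q6 has reached its limit at -2.70. I'll back off and turn half a turn about the tool axis, since the short ends are alike, so that q6 is near +0.44.

Call:
arm_command:
  series:
    - [0,[0,0,-25],[0,0,0]]
    - [0,[0,0,-35],[0,0,0]]
    - [0,[0,0,-10],[0,0,0.1]]
    - [0,[0,0,0],[0,0,0.175]]
    - [0,[0,0,0],[0,0,0.175]]
    - [0,[0,0,0],[0,0,0.175]]
    - [0,[0,0,0],[0,0,0.175]]
    - [0,[0,0,0],[0,0,0.175]]
    - [0,[0,0,0],[0,0,0.175]]
    - [0,[0,0,0],[0,0,0.175]]
    - [0,[0,0,0],[0,0,0.175]]
    - [0,[0,0,0],[0,0,0.175]]

```text
time_s: 10.88
tool_pos: [0.5428, -0.1488, 0.175]
ee_rot: [0.647, 0.732, 0.173, 0.124]
ft_force: [0.2, 0.8, -1.2]
grip_width: 0.0544
```

Call:
arm_command:
  series:
    - [0,[0,0,0],[0,0,0.175]]
    - [0,[0,0,0],[0,0,0.175]]
    - [0,[0,0,0],[0,0,0.175]]
    - [0,[0,0,0],[0,0,0.175]]
    - [0,[0,0,0],[0,0,0.175]]
    - [0,[0,0,0],[0,0,0.175]]
    - [0,[0,0,0],[0,0,0.175]]
    - [0,[0,0,0],[0,0,0.12]]
    - [0,[0,0,0],[0,0,0]]
    - [0,[0,0,0],[0,0,0]]

```text
time_s: 12.12
tool_pos: [0.5428, -0.1487, 0.1745]
ee_rot: [0.962, 0.174, 0.212, -0.01]
ft_force: [-0.4, -0.2, -0.9]
grip_width: 0.0548
```

```bash
python3 - <<'E'
from d import *
delta(*tgt(O+ux*.073+uz*.05,yaw,25,yaw))
p=ctrl.get_state()["tool_pos"]-O;print("deck frame TCP",p@ux,p@uy,p@uz)
E
```

```text
now 12.125 [ 0.5428 -0.1487  0.1745] x az 21.2 z [ 0.404  0.093 -0.91 ] q [-0.59  0.14  1.93  0.43  0.82  0.37] f [-0.4 -0.2 -0.9] w 0.05475445288020625
shift mm (tool axes now) [-5.2  1.3 72.8] turn [0.004 0.009 0.119]
deck frame TCP 0.07866984838194707 0.0023081918505624046 0.12276550226687724
```

Call:
arm_command:
  series:
    - [0,[0,0,0],[0.004,0.009,0.119]]
    - [0,[-5,2,15],[0,0,0]]
    - [0,[0,0,25],[0,0,0]]
    - [0,[0,0,25],[0,0,0]]
    - [0,[0,0,20],[0,0,0]]
    - [0,[0,0,12],[0,0,0]]
    - [0,[0,0,5],[0,0,0]]
    - [0,[0,0,0],[0,0,0]]
    - [0,[0,0,0],[0,0,0]]

```text
time_s: 13.25
tool_pos: [0.581, -0.1415, 0.0801]
ee_rot: [0.969, 0.116, 0.215, -0.026]
ft_force: [-0.0, -0.2, -0.1]
grip_width: 0.0542
```

```bash
python3 - <<'E'
from d import *
delta(*tgt(O+ux*.073+uz*.008,yaw,25,yaw))
p=ctrl.get_state()["tool_pos"]-O;print("deck frame TCP",p@ux,p@uy,p@uz)
im=ctrl.capture("scene")[:,:,::-1];im2=ctrl.capture("side")[:,:,::-1]
cv2.imwrite("pics/g4.png",np.hstack([cv2.resize(im[180:280,120:220],(400,400),interpolation=2),cv2.resize(im2[155:255,290:390],(400,400),interpolation=2)]))
E
```

```text
now 13.25 [ 0.581  -0.1415  0.0801] x az 13.6 z [ 0.411  0.1   -0.906] q [-0.54  0.31  2.    0.56  0.59  0.36] f [-0.  -0.2 -0.1] w 0.05417046574232854
shift mm (tool axes now) [-0.9  0.2 12.8] turn [ 0.001 -0.001 -0.001]
deck frame TCP 0.07390979450852836 0.00020012084209341133 0.020808437265838982
```

View pics/g4.png

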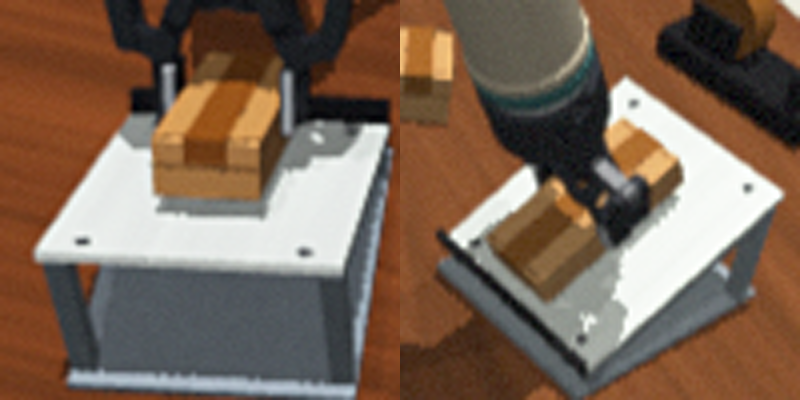

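The carton is just above the plate, square, centred and short of the ledge (side crop, lower end about (490,250)). I'll lower slowly until it touches.

Call:
arm_command:
  series:
    - [0,[0,0,4],[0,0,0]]
    - [0,[0,0,3],[0,0,0]]
    - [0,[0,0,2],[0,0,0]]
    - [0,[0,0,1.5],[0,0,0]]
    - [0,[0,0,0],[0,0,0]]
    - [0,[0,0,0],[0,0,0]]

```text
time_s: 14.1
tool_pos: [0.5851, -0.1402, 0.07]
ee_rot: [0.969, 0.116, 0.215, -0.026]
ft_force: [0.2, 1.1, -1.2]
grip_width: 0.0541
```

Call:
arm_command:
  series:
    - [0,[0,0,1],[0,0,0]]
    - [0,[0,0,1],[0,0,0]]
    - [0,[0,0,0],[0,0,0]]
    - [0,[0,0,0],[0,0,0]]

```text
time_s: 14.6
tool_pos: [0.5859, -0.14, 0.0682]
ee_rot: [0.969, 0.116, 0.215, -0.026]
ft_force: [-0.7, 0.5, 0.5]
grip_width: 0.0546
```

Call:
arm_command:
  series:
    - [0,[0,0,1],[0,0,0]]
    - [0,[0,0,0],[0,0,0]]
    - [0,[0,0,0],[0,0,0]]

```text
time_s: 14.98
tool_pos: [0.586, -0.14, 0.0682]
ee_rot: [0.969, 0.116, 0.215, -0.026]
ft_force: [-7.2, -1.3, 7.7]
grip_width: 0.0542
```

Call:
arm_command:
  series:
    - [0,[0,0,1],[0,0,0]]
    - [0,[0,0,0],[0,0,0]]
    - [0,[0,0,0],[0,0,0]]

```text
time_s: 15.35
tool_pos: [0.586, -0.14, 0.0682]
ee_rot: [0.969, 0.116, 0.215, -0.026]
ft_force: [-12.9, -2.7, 16.9]
grip_width: 0.0545
```

It touches at TCP h ≈ 7.7 mm, which matches the grasp. I'll ease off and slide toward the ledge.

Call:
arm_command:
  series:
    - [0,[0,0,-1.8],[0,0,0]]
    - [0,[-2,0,0],[0,0,0]]
    - [0,[-2,0,0],[0,0,0]]
    - [0,[-1,0,0],[0,0,0]]
    - [0,[0,0,0],[0,0,0]]
    - [0,[0,0,0],[0,0,0]]

```text
time_s: 16.1
tool_pos: [0.5823, -0.1415, 0.0664]
ee_rot: [0.969, 0.116, 0.215, -0.026]
ft_force: [-1.7, -0.0, 5.5]
grip_width: 0.0541
```

Call:
arm_command:
  series:
    - [0,[-1,0,0],[0,0,0]]
    - [0,[-1,0,0],[0,0,0]]
    - [0,[0,0,0],[0,0,0]]
    - [0,[0,0,0],[0,0,0]]

```text
time_s: 16.6
tool_pos: [0.5806, -0.1419, 0.0656]
ee_rot: [0.969, 0.116, 0.215, -0.026]
ft_force: [-1.9, -0.2, 5.5]
grip_width: 0.0542
```

There is no ledge contact yet, and only a millimetre or two should remain. Releasing here.

Call:
arm_command:
  series:
    - [0.62,[0,0,0],[0,0,0]]
    - [0.66,[0,0,0],[0,0,0]]
    - [0.7,[0,0,0],[0,0,0]]
    - [0.75,[0,0,0],[0,0,0]]
    - [0.9,[0,0,0],[0,0,0]]
    - [1,[0,0,0],[0,0,0]]
    - [1,[0,0,0],[0,0,0]]
    - [1,[0,0,-5],[0,0,0]]
    - [1,[0,0,-15],[0,0,0]]
    - [1,[0,0,-30],[0,0,0]]
    - [1,[0,0,-50],[0,0,0]]
    - [1,[0,0,-50],[0,0,0]]

```text
time_s: 18.1
tool_pos: [0.5171, -0.1567, 0.203]
ee_rot: [0.969, 0.116, 0.215, -0.026]
ft_force: [0.1, 0.5, -0.2]
grip_width: 0.0853
```

Call:
arm_command:
  series:
    - [1,[0,0,-40],[0,0,0]]
    - [1,[-30,0,-20],[0,0,0]]
    - [1,[-30,0,0],[0,0,0]]
    - [1,[0,0,0],[0,0,0]]
    - [1,[0,0,0],[0,0,0]]

```text
time_s: 18.73
tool_pos: [0.4413, -0.1757, 0.231]
ee_rot: [0.969, 0.115, 0.215, -0.025]
ft_force: [0.4, 0.4, 0.6]
grip_width: 0.0855
```

```bash
python3 - <<'E'
from d import *
print(ctrl.get_state()["time_s"],ctrl.get_state()["ft_force"])
im=ctrl.capture("scene")[:,:,::-1];im2=ctrl.capture("side")[:,:,::-1]
cv2.imwrite("pics/scene9.png",im);cv2.imwrite("pics/side9.png",im2)
cv2.imwrite("pics/g5.png",np.hstack([cv2.resize(im[180:280,120:220],(400,400),interpolation=2),cv2.resize(im2[155:255,290:390],(400,400),interpolation=2)]))
for n,b in(("scene",(265,215,195,60)),("side",(215,120,95,70))):
    x,y,w,h=b;a=cv2.imread(f"pics/{n}0.png")[y:y+h,x:x+w];c=cv2.imread(f"pics/{n}9.png")[y:y+h,x:x+w]
    print(n,"bystander diff px",int((cv2.absdiff(a,c).max(2)>40).sum()))
E
```

```text
18.725 [0.42640697 0.35577891 0.59841307]
scene bystander diff px 0
side bystander diff px 1856
```

View pics/g5.png

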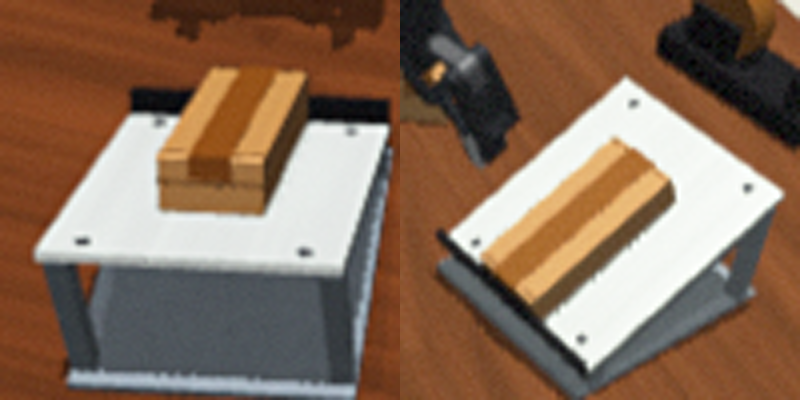

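The carton lies taped face up on the plate, square to the ledge, with the gripper well clear. The side-view bystander difference comes from the gripper crossing that crop. I'll check the position with rays cast onto the carton's top plane.

```bash
python3 - <<'E'
from d import *
z=lambda o,x,y:(o[0]+(x+.5)/4-.5,o[1]+(y+.5)/4-.5)
for n,o,dx,pts in(("scene",(120,180),0,[(160,151),(268,156),(308,72),(212,68)]),("side",(290,155),400,[(482,258),(532,304),(673,187),(615,138)])):
    m=ctrl.camera_model(n);r=[]
    for x,y in pts:
        c,d=ray(m,z(o,x-dx,y));P=c+d*(((O+uz*.032-c)@uz)/(d@uz))-O;r.append([P@ux,P@uy])
    r=np.array(r);print(n,r.round(4).tolist(),"centre",r.mean(0).round(4),"edges",np.linalg.norm(r-np.roll(r,-1,0),axis=1).round(3))
a=cv2.imread("pics/scene9.png")
E
```

```text
scene [[0.1223, -0.0254], [0.1221, 0.0297], [-0.0012, 0.0294], [-0.0006, -0.0257]] centre [0.0606 0.002 ] edges [0.055 0.123 0.055 0.123]
side [[0.0002, 0.022], [0.0003, -0.0295], [0.1246, -0.0345], [0.1269, 0.0233]] centre [ 0.063  -0.0047] edges [0.051 0.124 0.058 0.127]
```

The centre measures (0.061–0.063, -0.005 to +0.002) with the lower end at the ledge (x ≈ 0) and square to it. Signing off.

```bash
python3 -c "
from cell import ctrl
print(ctrl.sign_off(),ctrl.get_state()['time_s'])"
```

```text
the job is handed in; nothing more can be done
the job is handed in; nothing more can be done
```

The long carton is on the larger stand, taped face up, with a short end against the ledge. I handed the job in at about 19 s of the 38 s limit. Sign-off reports no verdict, so what follows is from my own last checks.

**What I did:** I gripped the carton across its 55 mm width, carried it over the stand and tilted it to match the slope. The last joint then reached its limit (-2.70), so I backed off and turned the carton half a turn, which is fine because both ends are alike. I lowered it until it touched the plate (about 21 N), eased off, slid it about 7 mm toward the ledge, let go and backed away.

**Last checks:**

| Check | Scene camera | Side camera |
|---|---|---|
| Carton centre, x up the slope (m) | 0.061 | 0.063 |
| Carton centre, y along the ledge (m) | +0.002 | -0.005 |
| Lower end, distance from the ledge (mm) | about 1 | under 1 |

- **Fit:** both centres are inside the allowed window, and the end sits square to the ledge in both views.
- **Disagreement:** the top face measured 123–127 mm long instead of 130 mm, and the two cameras differ by 7 mm in y. That suggests a few millimetres of measuring error, still within tolerance.
- **Other two cartons:** the scene camera shows no change around them. The side-camera comparison failed its no-change check (1,856 pixels differed). I put that down to the gripper crossing that part of the picture and did not recheck it.

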